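# Put the kettle on

## Task

Put the kettle on: it is already filled and standing on its power base with its lid left open. Push the lid fully shut first, then flip the switch paddle at the foot of its handle down past its middle until it snaps over and stays in the on position. Do it with the fingertips only: the kettle stays standing on its base, neither lifted nor tipped, and the mugs, jars, saucer and teaspoon round it stay where they are.

Things in the scene. Friction and masses are not known exactly. Their poses are not given: they have to be found in the camera images.
- kettle: Filled steel jug kettle with black foot and handle, 1.4 to 2 kg, loose on its base, its handle more or less to the robot's right (world -y). Round about its z axis: radius 79 mm at the foot, 57 mm at the mouth, whose rim is 196 mm above the origin. Origin: centre of its underside, 16 mm above the worktop. Its own -x points level from its axis to the handle, +x to the pouring beak (85 mm out).
- handle (a point): Point on the outer face of the handle, 110 mm from the kettle's axis and 145 mm above its origin. The handle is a black strip 26 mm wide (along y) in the kettle's x-z plane; its outer face is 104 mm from the axis at 180 mm above the kettle's origin, 116 mm at 105, 120 mm at 66. Its top, with the lid release button, is 208 mm above that origin. The axes are the kettle's.
- kettle_base: Round black power base fixed to the worktop, radius 84 mm, 16 mm high, with a central connector 26 mm wide and 14 mm high that sits in a hole in the kettle's underside. Origin: centre of its underside, on the worktop.
- lid (a joint): Angle of the kettle's lid in rad: 0 is fully shut, growing as it opens (limit 1.25). It begins ajar at about 0.55 to 0.95. The stiff hinge keeps it at whatever angle it is left; about 1 N at its free edge moves it. The lid is a steel disc 105 mm across, 12 mm thick, level when shut, its top then 203 mm above the kettle's origin.
- lid_hinge (a point): Point on the middle of the lid's hinge line, 53.5 mm from the kettle's axis on the handle side and 197 mm above the kettle's origin. The hinge line is horizontal, along the kettle's y. The axes are the kettle's.
- lid_edge (a point): Point on the lid's top face near its free edge, on the side away from the handle: 98 mm from the hinge line (the rim itself is at 106 mm) and 4 mm above it when the lid is shut. It swings with the lid, up and towards the handle as the lid opens.
- switch (a joint): Angle of the switch paddle in rad: 0 is off (paddle up), 0.42 is fully on (paddle down). An over-centre spring pushes it to the nearer end on either side of 0.21, so it rests only at the two ends. About 2 N down on its pad flips it. It hinges on a line along the kettle's y, 112 mm from the kettle's axis on the handle side and 54 mm above the kettle's origin.
- switch_pad (a point): Point on the upper face of the switch paddle, 42 mm out from the paddle's hinge, where a fingertip presses it down. The paddle is a grey plate 26 mm wide and 6 mm thick that sticks out about 40 mm beyond the foot of the handle, ending 9 mm beyond this point. The point lies about 153 mm from the kettle's axis and 82 mm above the worktop when off, and about 17 mm lower when on.
- mug_a: White mug, 80 mm across, 95 mm high, loose, near the kettle. Origin: centre of its underside.
- mug_b: Earthenware mug, 84 mm across, 88 mm high, loose, near the kettle. Origin: centre of its underside.
- caddy: Metal tea caddy, 80 mm across, 118 mm high, loose, near the kettle. Origin: centre of its underside.
- sugar_jar: Squat white ceramic sugar jar with a wooden lid, 82 mm across, 101 mm high, loose, near the kettle. Origin: centre of its underside.
- saucer: White saucer, 144 mm across, 18 mm high, loose on the worktop. Origin: centre of its underside.
- teaspoon: Steel teaspoon 140 mm long lying on the worktop. Origin: its middle, on the underside.
Things that resemble listed ones, but are neither listed nor needed, are in the scene too. Of the things like the kettle_base, leave any that is red, turquoise or yellow; of the rest the larger one is meant.

How it is judged (in metres and radians):
On the way, in this order (a step that is already met when the one before it is completed fails the run):
1. the lid is fully shut while the switch is still off (value of joint lid below 0.035 rad and value of joint switch below 0.1 rad), for 0.2 s.
2. the switch has snapped over to on (value of joint switch above 0.37 rad), for 0.2 s.
At the end, for the whole second after the job is handed in: The lid is shut (within 0.035 rad, about 3 mm at its edge), the switch paddle is snapped over to on (past 0.37 of 0.42 rad), and the kettle stands still and upright on its power base (value of joint lid below 0.035 rad and value of joint switch above 0.37 rad and not (z of kettle in the frame of kettle_base above 0.026 m or horizontal distance between kettle and kettle_base above 0.012 m or angle between kettle's own z axis and vertical above 0.12 rad) and angle between kettle's own z axis and vertical below 0.03 rad and linear speed of kettle below 0.02 m/s); the robot touches nothing.
It fails at once if the switch is turned on while the lid is still open (value of joint switch above 0.25 rad and value of joint lid above 0.08 rad).
It fails at once if the kettle is lifted, tipped (over 0.12 rad) or pushed off its base (z of kettle in the frame of kettle_base above 0.026 m or horizontal distance between kettle and kettle_base above 0.012 m or angle between kettle's own z axis and vertical above 0.12 rad).
It fails at once if a mug, jar, saucer or spoon is shoved (over 30 mm), lifted or knocked over (distance of any of mug_a, mug_b, caddy, sugar_jar, saucer, teaspoon from where it was at the start of the episode above 0.03 m or angle between any of mug_a, mug_b, caddy, sugar_jar, saucer's own z axis and vertical above 0.5 rad).
It also fails if it takes over 48 s, if anything falls off the work surface, if the arm or the gripper's body presses on something with over 40 N, if the wrist force passes 120 N, or if a joint passes its speed limit or range.

## Robot

A 6-joint arm with a two-finger parallel gripper is mounted at the origin on the work surface. World frame = base frame: x ahead of the robot, y to its left, z up, the work surface at z = 0. Lengths are in mm, angles in rad, forces in N, time in s.
With the tool pointing down it reaches from about 275 to 1000 mm from the base axis. Payload 8.4 kg.
Tool frame: the origin (TCP) lies between the finger pads; the fingertips stand 22 mm ahead of it and the grasp point (between the pads) lies 3 mm ahead of it; z points along the fingers, y is the line along which they close (so a half turn about z gives the same grasp; the last joint's range is limited). The gripper opens to 85 mm and grips with 20 to 120 N. Pads are 22 mm wide; open, the fingers measure 114 mm over their backs; the gripper's body (76 mm by 85 mm) begins 54 mm behind the grasp point. The pads swing forward as they close: fully open they stand 13 mm farther back than shut.
Start: joints at [-1.199, 0.353, 1.633, -0, 1.155, -0.002], TCP at [228.221, -581.845, 253.281] pointing down, gripper open.
Joint ranges: [-2.63, 2.63], [-0.92, 2.1], [0.06, 2.66], [-1.3, 4.44], [0, 2.69], [-3.02, 3.02]. Speed limits (rad/s): [2.22, 2.22, 2.79, 3.14, 3.14, 3.14].

## Interface

Orientations are given as [roll, pitch, yaw] about the fixed x, y, z axes, in that order (R = Rz(yaw) Ry(pitch) Rx(roll)).
In Python, from rig import r, grab_frame gives the robot as it stands.
- The arm moves only by the shell command python3 -m inch 'ROWS' [FORCE]. ROWS is JSON, a list of rows, each a list of 7 numbers: the turn, a rotation vector about the tool's x, y, z as a fraction of full scale, then the shift along the tool's x, y, z as a fraction of full scale, then the closure, from 0 (fully open) to 1 (shut). In form: [[rx, ry, rz, dx, dy, dz, fingers], ...]. A call has 1 to 8 rows; each row shifts and turns the commanded pose from where the row before left it, along the tool's axes as they then stand; what a row does not reach is not made up. Full scale, the value 1, is 2.5 cm for a shift and pi rad for a turn. A row lasts 1/12 s, in which the tool goes at most 41.7 mm and 7.16 degrees, less where a joint would pass 70% of its speed; a pose out of reach is approached as far as the arm can. A call with a number of a shift or a turn outside -1 to 1 is refused whole. A call with a gripper value outside its range is refused whole. The fingers move at their own pace and stop on an object; FORCE is the grip in N (left out, the last holds). Time passes only in rows, so rows that do not move let the fingers close. It gives the time, the measured TCP pose, the force, the opening and the grip force at its end, in the units of the state.
- r.sense(): the state, without advancing time (a new reading comes with each control period).
- grab_frame(name): name is "scene" or "top" or "wrist"; returns a dict with "pixels" (480x640x3 uint8, red, green, blue), "z_map" (480x640 float32, mm along the optical axis (not along the pixel's ray), 0 where there is no reading), "vertical_fov" (degrees; the focal length in pixels is half the picture's height over the tangent of half this angle, whatever the lens; pixels are square), "cx", "cy" (the principal point, pixels), "cam_to_world" (4x4, takes a point from camera to world coordinates). Camera axes: x right, y down, z forward; pixel columns grow to the right and rows downward; lengths in mm; the calibration is good to about 2 mm. A picture is of the moment at which its call begins.
- r.sign_off(): hands the job in; it is judged then, once.
The state is a dict: "clock": time; "qpos": joint angles; "qvel": joint speeds; "joint_efforts": joint torques, N m; "eef_pos": TCP position; "tcp_rot": TCP orientation; "contact_force": force on the tool from outside, world axes, zero at the start; "wrist_torque": the same for the moment, N m; "opening": opening from 0.0 (shut) to 1.0 (fully open); "grasp_force": force on a finger pad.
Only numpy, scipy, OpenCV 4.12 (cv2) and the standard library are available. Lean on these libraries where they do the work, as an engineer would, in place of code of your own. Each camera call takes 0.05 s, during which the arm holds its last target. There are 200 camera calls.

## Working session

There is one attempt and no reset: what is moved stays moved. The work goes in short steps, Python scripts to look and compute and a shell command to move; the robot and the scene stay as the last step left them, time stands still between calls to the robot, and variables do not carry over. Pictures are saved under pics/ and viewed, at most 10 in all, crops included, and the job is handed in when it is done.

```bash
mkdir -p pics; ls
cat > h.py <<'E'
import numpy as np, cv2
from rig import r, grab_frame
def snap(name,fn):
    f=grab_frame(name); cv2.imwrite('pics/%s.png'%fn,f['pixels'][:,:,::-1]); np.savez('pics/%s.npz'%fn,**f); return f
def world(f):
    z=f['z_map']; H,W=z.shape; fl=H/2/np.tan(np.radians(float(f['vertical_fov']))/2)
    v,u=np.mgrid[:H,:W]; P=np.stack([(u-f['cx'])*z/fl,(v-f['cy'])*z/fl,z],-1)
    T=f['cam_to_world']; return P@T[:3,:3].T+T[:3,3]
E
python3 - <<'E'
from h import *
for n in ['scene','top']:
    f=snap(n,n+'1'); print(n,np.round(f['cam_to_world'],2).tolist(),f['vertical_fov'],f['cx'],f['cy'])
print(r.sense())
E
```

```text
pics
scene [[-0.79, 0.52, -0.33, 820.51], [0.61, 0.67, -0.41, 403.71], [0.01, -0.53, -0.85, 920.58], [0.0, 0.0, 0.0, 1.0]] 55.89561446562902 321.4295166703955 238.65380948914787
top [[-0.0, -1.0, 0.09, 411.88], [-1.0, 0.0, 0.01, 64.2], [-0.01, -0.09, -1.0, 1121.28], [0.0, 0.0, 0.0, 1.0]] 51.4536764413464 323.0699965387475 235.64913505585835
{'clock': 0.1, 'qpos': array([-1.19943715e+00,  3.53580669e-01,  1.63408237e+00, -2.57903458e-05,
        1.15519206e+00, -2.45918576e-03]), 'qvel': array([-2.53370000e-04, -5.19859330e-05, -9.03670140e-04, -6.42074294e-04,
        1.18850304e-03, -8.48824730e-04]), 'joint_efforts': array([ 1.11545601e-04, -6.06359696e+01, -3.42820323e+01,  1.13792091e-04,
        4.05119863e-03,  6.61120293e-05]), 'eef_pos': array([ 228.04250627, -581.47104999,  252.62595075]), 'tcp_rot': array([-3.14033016e+00,  2.04770711e-05,  3.73828808e-01]), 'contact_force': array([-0.16420666, -0.60715438,  0.03679469]), 'wrist_torque': array([-0.0140806 , -0.05041608,  0.01375388]), 'grasp_force': 0.0, 'opening': 1.0009867064537983}
```

View pics/scene1.png

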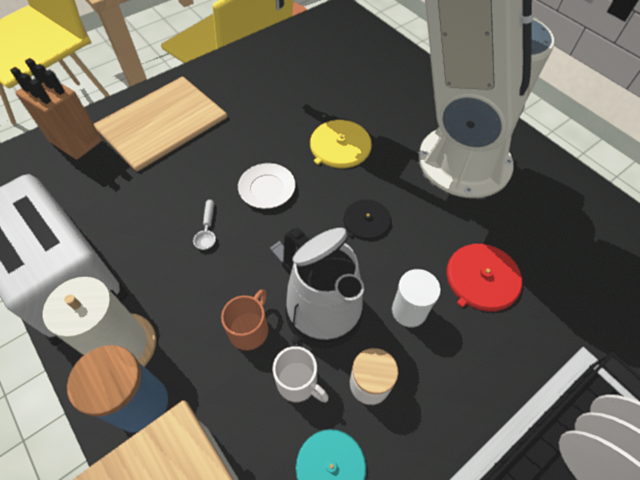

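View pics/top1.png

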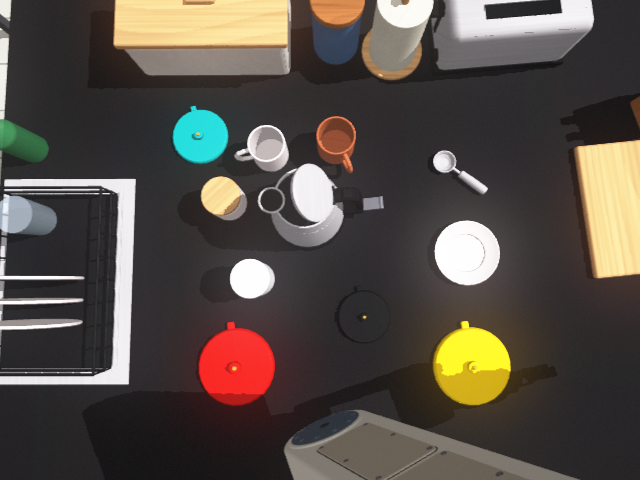

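Scene: the kettle stands at about (325,290) in the scene view and (308,205) in the top view, with its lid open at (313,192) and the switch paddle at (372,203). Like the kettle_base there are red, turquoise and yellow discs and a small black disc at top (363,317). The larger black one under the kettle is the one meant.

```bash
cat > fit.py <<'E'
from h import *
from scipy.optimize import least_squares
P=[];L=[]
for n in ['scene1','top1']:
    f=np.load('pics/%s.npz'%n); W=world(f)
    if n=='top1': print('paddle px',W[203,372],'lid px',W[192,313],'foot',W[238,305])
    if n=='top1': c0=W[203,308,:2]; c0=np.array([W[192,313,0],W[192,313,1]])
    px=f['pixels'].astype(int); sat=px.max(-1)-px.min(-1)
    d=np.hypot(*(W[...,:2]-c0).transpose(2,0,1))
    m=(f['z_map']>0)&(d<140)&(sat<25)&(px.mean(-1)>70)
    P.append((W[m&(W[...,2]>45)&(W[...,2]<190)])); L.append(W[m&(W[...,2]>218)])
A=np.vstack(P)
rad=lambda z:79+(57-79)*(z-16)/196
fun=lambda p,A:np.hypot(A[:,0]-p[0],A[:,1]-p[1])-rad(A[:,2])
p=np.r_[c0]
for P_ in [A,P[0],P[1]]:
    s=least_squares(fun,c0,args=(P_,),loss='soft_l1',f_scale=2); print('axis',s.x,len(P_),np.median(abs(s.fun)))
    if P_ is A: c=s.x
# paddle: grey points outside 125 mm of axis
f=np.load('pics/top1.npz');W=world(f)
sub=W[190:216,355:392]; px=f['pixels'][190:216,355:392].astype(int).mean(-1)
m=(px>60)&(sub[...,2]>60)&(sub[...,2]<100); q=sub[m]; v=q[:,:2]-c
print('paddle',q.mean(0),q.min(0),q.max(0)); a=np.arctan2(*(v.mean(0)[::-1]));print('handle dir',a,np.hypot(*v.T).max())
u=np.array([np.cos(a),np.sin(a)])
for l in L:
    # lid plane in handle direction
    s=(l[:,:2]-c)@u; t=(l[:,:2]-c)@[-u[1],u[0]]; k=(abs(t)<60)&(s<50)&(s>-70)
    s,t,z=s[k],t[k],l[k,2]; 
    print('lid n',len(s),'s',s.min(),s.max(),'z',z.min(),z.max(),np.polyfit(s,z,1) if len(s)>9 else '')
# neighbours
for nm,(x,y) in dict(white=(252,278),sugar=(220,195),muga=(268,145),mugb=(336,138),saucer=(467,252),spoon=(445,162)).items(): print(nm,W[y,x].round())
E
python3 fit.py
```

```text
Traceback (most recent call last):
  File "fit.py", line 9, in <module>
    d=np.hypot(*(W[...,:2]-c0).transpose(2,0,1))
                           ^^
NameError: name 'c0' is not defined
```

Run:
```python
import cv2
a=cv2.imread('pics/top1.png')[150:260,250:400]; b=cv2.imread('pics/scene1.png')[210:350,260:380]
cv2.imwrite('pics/crop1.png',cv2.hconcat([cv2.resize(a,(400,293)),cv2.resize(b,(251,293))]))
```

```text
(no output)
```

View pics/crop1.png

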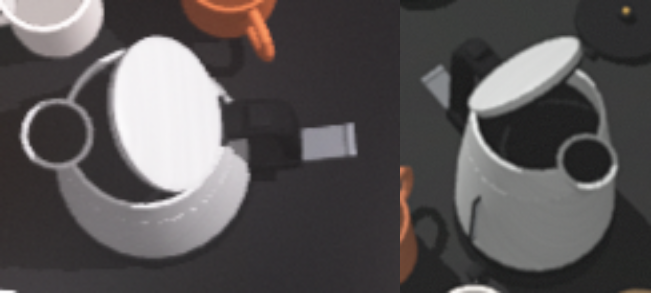

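The crop confirms the kettle. The lid is open and leans towards the handle, the paddle is the grey plate right of the black handle, and the kettle covers its base.

```bash
sed -i "s/for n in \['scene1','top1'\]/for n in ['top1','scene1']/" fit.py; python3 fit.py
```

```text
paddle px [578.98625773 -31.49161087  77.26166243] lid px [569.01025369  88.22483352 262.82656246] foot [500.0020028  107.79932707 132.96870293]
axis [571.06476581 109.51893017] 4765 2.778580628927159
axis [566.12593087 104.18637532] 1647 1.9034513947351712
axis [572.46590326 110.07651691] 3118 1.451399889623417
paddle [578.92791526 -33.63952867  78.17856746] [564.31158633 -54.82683582  69.90155965] [593.39670562 -11.07309877  94.98695257]
handle dir -1.5159252672606636 164.53803346498975
lid n 1900 s -17.75115305814012 49.97772181833424 z 223.22864962321705 294.088399142084 [ -1.02428939 280.81750788]
lid n 1086 s -17.850473909711454 49.82003245853357 z 226.57166225256503 296.02274292460163 [ -0.9620116  278.94987696]
white [421. 215. 117.]
sugar [593. 286. 102.]
muga [727. 199.   2.]
mugb [741.  43.   5.]
saucer [ 479. -250.    4.]
spoon [ 685. -206.    3.]
```

```bash
python3 -m inch '[[0,0,-0.039,0,0,-0.5,1],[0,0,-0.039,0,0,-0.5,1],[0,0,-0.039,0,0,-0.5,1],[0,0,-0.039,0,0,-0.5,1],[0,0,-0.039,0,0,-0.5,1],[0,0,-0.039,0,0,-0.5,1],[0,0,-0.039,0,0,-0.5,1],[0,0,-0.039,0,0,-0.5,1]]'; python3 -m inch '[[0,0,-0.039,0,0,-0.3,1],[0,0,-0.039,0,0,0,1],[0,0,-0.01,0,0,0,1],[0,0,0,0,0,0,1]]'
cat > go.py <<'E'
import sys; from h import *
from scipy.spatial.transform import Rotation as Ro
s=r.sense(); R=Ro.from_euler('xyz',s['tcp_rot'])
if len(sys.argv)>3: print('shift/25 tool:',np.round(R.inv().apply(np.array(sys.argv[1:4],float)-s['eef_pos'])/25,2))
print('pos',s['eef_pos'].round(1),'rot',s['tcp_rot'].round(3),'F',s['contact_force'].round(1),'clock',s['clock'],'open',round(s['opening'],2), 'tip',(s['eef_pos']+22*R.as_matrix()[:,2]).round(1))
E
python3 go.py 569 122 360
```

```text
clock: 0.77
eef_pos: [228.1, -581.6, 353.5]
tcp_rot: [-3.141, -0.001, 1.36]
contact_force: [-0.3, -0.1, -0.4]
opening: 0.002
grasp_force: 0.0
clock: 1.1
eef_pos: [228.2, -581.7, 360.6]
tcp_rot: [-3.141, -0.0, 1.632]
contact_force: [-0.2, -0.4, 0.0]
opening: 0.003
grasp_force: 0.0
shift/25 tool: [27.26 15.33  0.03]
pos [ 228.2 -581.7  360.6] rot [-3.141 -0.     1.632] F [-0.2 -0.4  0. ] clock 1.1 open 0.0 tip [ 228.2 -581.7  338.6]
```

```bash
python3 -m inch '[[0,0,0,1,0.8,0,1],[0,0,0,1,0.8,0,1],[0,0,0,1,0.8,0,1],[0,0,0,1,0.8,0,1],[0,0,0,1,0.8,0,1],[0,0,0,1,0.8,0,1],[0,0,0,1,0.8,0,1],[0,0,0,1,0.8,0,1]]' >/dev/null; python3 -m inch '[[0,0,0,1,0.8,0,1],[0,0,0,1,0.8,0,1],[0,0,0,1,0.8,0,1],[0,0,0,1,0.8,0,1],[0,0,0,1,0.8,0,1],[0,0,0,1,0.8,0,1],[0,0,0,1,0.6,0,1],[0,0,0,1,0.6,0,1]]' >/dev/null; python3 -m inch '[[0,0,0,1,0,0,1],[0,0,0,1,0,0,1],[0,0,0,0.5,0,0,1],[0,0,0,0,0,0,1],[0,0,0,0,0,0,1]]'; python3 go.py 569 122 360; python3 -c "
from h import *
snap('wrist','w1')"
```

```text
clock: 2.85
eef_pos: [510.1, -101.6, 360.7]
tcp_rot: [-3.141, 0.0, 1.631]
contact_force: [-0.3, -1.2, 0.1]
opening: 0.001
grasp_force: 0.0
shift/25 tool: [8.79 2.89 0.02]
pos [ 510.1 -101.6  360.7] rot [-3.141  0.     1.631] F [-0.3 -1.2  0.1] clock 2.85 open 0.0 tip [ 510.1 -101.6  338.7]
```

View pics/w1.png

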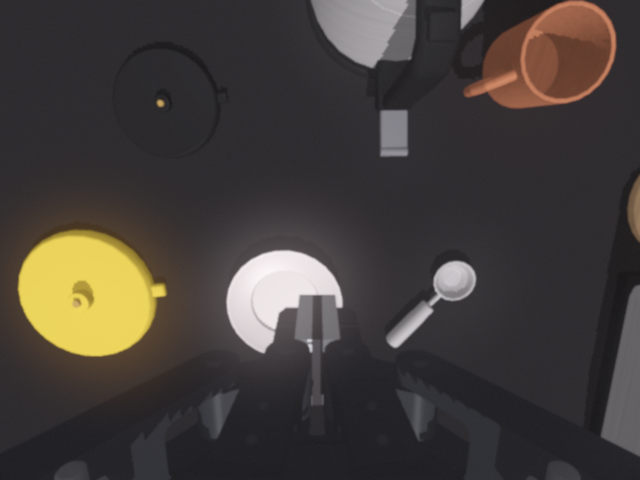

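The wrist view shows the paddle at (394,112)–(394,155), below the handle at (435,40). The saucer and spoon are well clear of it. I'll measure the paddle here.

Run:
```python
from h import *
f=np.load('pics/w1.npz');W=world(f)
s=W[108:158,378:412]; m=(f['pixels'][108:158,378:412].mean(-1)>85)&(s[...,2]>55)
q=s[m]; print('paddle mean',q.mean(0),np.percentile(q,[3,97],0)); 
for v in [113,125,140,150,154]: print(v,W[v,394].round(1))
for v in [10,40,60]: print('handle',v,W[v,435].round(1))
P=np.load('pics/top1.npz'); Wt=world(P)
for u in [312,318,325,335,345,350]: print('top handle',u,Wt[197,u].round(1))
```

```text
paddle mean [578.11618095 -30.187944    79.4819563 ] [[566.21624026 -50.24923241  73.32159735]
 [590.67527677 -10.26477133  82.97602614]]
113 [577.9 -12.1  74.5]
125 [578.6 -23.   77.6]
140 [579.9 -36.8  78.8]
150 [580.3 -45.9  82.2]
154 [580.7 -49.7  82.1]
handle 10 [570.   38.7 216.8]
handle 40 [570.8  21.8 222.5]
handle 60 [575.8  13.6 208.7]
top handle 312 [560.3  90.  262.1]
top handle 318 [561.6  79.7 254.4]
top handle 325 [564.9  67.4 235.3]
top handle 335 [568.5  49.  213.9]
top handle 345 [566.9  31.  223.1]
top handle 350 [567.2  21.7 220.9]
```

```bash
python3 -m inch '[[0,0,0,1,0.33,0,1],[0,0,0,1,0.33,0,1],[0,0,0,1,0.33,0,1],[0,0,0,1,0.33,0,1],[0,0,0,1,0.33,0,1],[0,0,0,1,0.33,0,1],[0,0,0,1,0.33,0,1],[0,0,0,1,0.33,0,1]]' >/dev/null; python3 -m inch '[[0,0,0,0.79,0.25,0,1],[0,0,0,0,0,0,1],[0,0,0,0,0,0,1]]' >/dev/null; python3 go.py 569 122 330; python3 -c "
from h import *
snap('scene','s2')
W=world(snap('top','t2'))"
```

```text
shift/25 tool: [ 0.02 -0.02  1.22]
pos [569.6 121.5 360.4] rot [-3.141e+00  1.000e-03  1.631e+00] F [ 0.7  0.1 -0.3] clock 3.8167 open 0.0 tip [569.6 121.4 338.4]
```

View pics/s2.png

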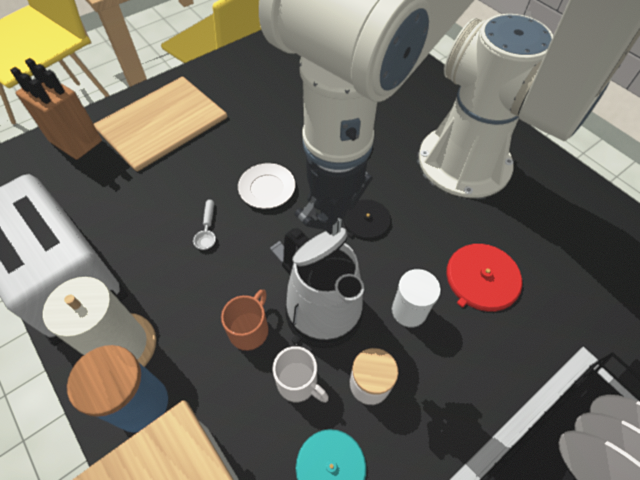

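The fingertips at (340,212) are just above the free edge of the lid at (340,235). I'll press down now.

```bash
python3 -m inch '[[0,0,0,0,0,0.8,1],[0,0,0,0,0,0.8,1],[0,0,0,0,0,0.4,1],[0,0,0,0,0,0.4,1],[0,0,0,0.1,0,0.4,1],[0,0,0,0.1,0,0.4,1],[0,0,0,0.1,0,0.4,1],[0,0,0,0,0,0,1]]'; python3 go.py
```

```text
clock: 4.58
eef_pos: [567.7, 129.6, 268.6]
tcp_rot: [-3.139, 0.0, 1.631]
contact_force: [-1.3, -0.3, -0.3]
opening: -0.002
grasp_force: 0.0
pos [567.7 129.6 268.6] rot [-3.139  0.     1.631] F [-1.3 -0.3 -0.3] clock 4.5833 open -0.0 tip [567.7 129.6 246.6]
```

```bash
python3 -m inch '[[0,0,0,0.1,0,0.3,1],[0,0,0,0.1,0,0.3,1],[0,0,0,0,0,0.3,1],[0,0,0,0,0,0,1]]'; python3 -c "
from h import *
snap('scene','s3')
a=cv2.imread('pics/s3.png')[170:350,240:420]; cv2.imwrite('pics/c3.png',cv2.resize(a,(540,540)))"
```

```text
clock: 4.92
eef_pos: [567.7, 134.5, 246.6]
tcp_rot: [-3.14, 0.0, 1.631]
contact_force: [0.0, -0.5, -0.2]
opening: 0.005
grasp_force: 0.0
```

View pics/c3.png

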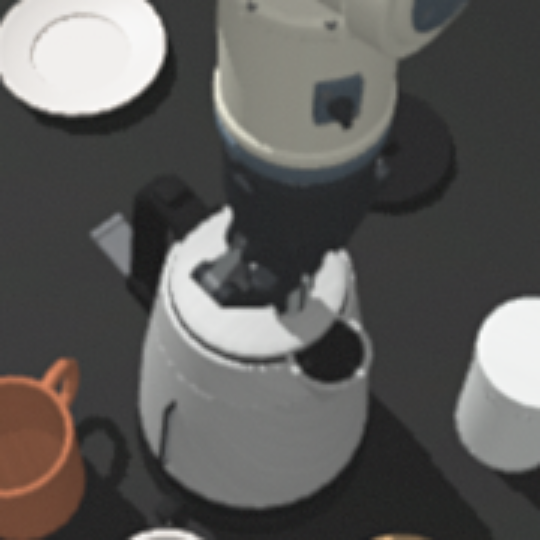

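The crop shows the lid nearly shut under the fingertips at (250,280), with the kettle upright. I'll finish in small steps until the force rises.

```bash
for i in 1; do python3 -m inch '[[0,0,0,0,0,0.12,1],[0,0,0,0,0,0,1],[0,0,0,0,0,0,1]]'; python3 -m inch '[[0,0,0,0,0,0.08,1],[0,0,0,0,0,0,1],[0,0,0,0,0,0,1]]';  done
```

```text
clock: 5.22
eef_pos: [568.5, 134.4, 245.4]
tcp_rot: [3.141, 0.0, 1.63]
contact_force: [1.2, -1.1, -0.0]
opening: -0.002
grasp_force: 0.0
clock: 5.47
eef_pos: [568.4, 134.4, 243.3]
tcp_rot: [3.142, 0.0, 1.63]
contact_force: [-0.1, 0.7, -0.8]
opening: 0.0
grasp_force: 0.0
```

```bash
python3 -m inch '[[0,0,0,0,0,0.08,1],[0,0,0,0,0,0,1],[0,0,0,0,0,0,1]]'; python3 -m inch '[[0,0,0,0,0,0.06,1],[0,0,0,0,0,0,1],[0,0,0,0,0,0,1]]'
```

```text
clock: 5.72
eef_pos: [568.3, 134.4, 241.2]
tcp_rot: [-3.141, 0.0, 1.63]
contact_force: [0.2, -0.1, 0.4]
opening: 0.002
grasp_force: 0.0
clock: 5.97
eef_pos: [568.5, 134.5, 240.5]
tcp_rot: [3.141, -0.0, 1.63]
contact_force: [-2.2, -0.1, 6.0]
opening: 0.002
grasp_force: 3.1
```

```bash
python3 -m inch '[[0,0,0,0,0,0.05,1],[0,0,0,0,0,0,1],[0,0,0,0,0,0,1],[0,0,0,0,0,0,1]]'; python3 -m inch '[[0,0,0,0,0,-0.3,1],[0,0,0,0,0,-1,1],[0,0,0,0,0,-1,1],[0,0,0,-1,0,-1,1],[0,0,0,-1,0,0,1],[0,0,0,-1,0,0,1],[0,0,0,-1,0,0,1],[0,0,0,-1,0,0,1]]'; python3 -m inch '[[0,0,0,-1,0,0,1],[0,0,0,-1,0,0,1],[0,0,0,-1,0,0,1],[0,0,0,-1,0,0,1],[0,0,0,0,0,0,1],[0,0,0,0,0,0,1]]'
python3 - <<'E'
from h import *
u=np.array([.061,-.998]); c=np.array([570,108])
for n in ['scene','top']:
    f=snap(n,n+'4'); W=world(f); d=W[...,:2]-c; s=d@u; t=d@[-u[1],u[0]]
    m=(np.hypot(s,t)<42)&(W[...,2]>195)&(W[...,2]<250)&(f['pixels'].mean(-1)>80)
    A=np.c_[s[m],t[m],np.ones(m.sum())]; print(n,m.sum(),np.linalg.lstsq(A,W[...,2][m],rcond=None)[0], np.median(W[...,2][m]))
E
python3 go.py 580 -51 240
```

```text
clock: 6.3
eef_pos: [568.6, 134.5, 240.2]
tcp_rot: [3.14, -0.0, 1.63]
contact_force: [-4.6, -0.6, 14.6]
opening: 0.001
grasp_force: 7.1
clock: 6.97
eef_pos: [575.8, 8.6, 321.3]
tcp_rot: [3.141, 0.0, 1.631]
contact_force: [-0.2, -0.5, -0.3]
opening: 0.001
grasp_force: 0.0
clock: 7.47
eef_pos: [581.7, -91.1, 321.0]
tcp_rot: [-3.141, -0.0, 1.628]
contact_force: [0.1, 1.0, -0.8]
opening: 0.004
grasp_force: 0.0
scene 1550 [-1.21905926e-05  1.92995101e-04  2.18160307e+02] 218.15615460372015
top 1616 [1.51850088e-03 7.39748084e-04 2.17411054e+02] 217.38384827353394
shift/25 tool: [1.55 0.02 3.24]
pos [581.7 -89.6 321. ] rot [-3.141 -0.     1.63 ] F [0.4 1.3 0.1] clock 7.5667 open 0.0 tip [581.7 -89.6 299. ]
```

The lid plane is level (slope under 0.002), so it is shut. Now I'll tilt the tool away from the handle and go above the paddle.

```bash
python3 -m inch '[[0,0.038,0,0,0,0,1],[0,0.038,0,0,0,0,1],[0,0,0,0,0,0,1],[0,0,0,0,0,0,1]]'
python3 - <<'E'
from h import *
from scipy.spatial.transform import Rotation as Ro
s=r.sense(); R=Ro.from_euler('xyz',s['tcp_rot']); z=R.as_matrix()[:,2]; print('z',z.round(3),s['qpos'].round(2))
tgt=np.array([579.5,-38,100]); print('to z100:',(R.inv().apply(tgt-s['eef_pos']-22*z)/25).round(2)); print('down 10mm:',(R.inv().apply([0,0,-10])/25).round(3))
E
```

```text
clock: 7.9
eef_pos: [581.6, -90.6, 320.5]
tcp_rot: [-3.14, -0.237, 1.628]
contact_force: [-0.4, 0.4, -0.1]
opening: 0.003
grasp_force: 0.0
z [-0.015  0.234 -0.972] [-0.28  0.28  1.6   0.23  1.34 -0.4 ]
to z100: [-0.03  0.05  8.19]
down 10mm: [-0.094  0.001  0.389]
```

```bash
python3 -m inch '[[0,0,0,0,0,1,1],[0,0,0,0,0,1,1],[0,0,0,0,0.05,1,1],[0,0,0,0,0,1,1],[0,0,0,0,0,1,1],[0,0,0,0,0,1,1],[0,0,0,0,0,1,1],[0,0,0,0,0,0.6,1]]' >/dev/null; python3 -m inch '[[0,0,0,0,0,0.4,1],[0,0,0,0,0,0,1],[0,0,0,0,0,0,1]]'; python3 -c "
from h import *
f=snap('wrist','w5'); a=f['pixels'][:,:,::-1]; b=snap('scene','s5')['pixels'][170:350,240:420,::-1]
cv2.imwrite('pics/c5.png',cv2.hconcat([cv2.resize(a,(440,330)),cv2.resize(b,(330,330))]))"; python3 go.py
```

```text
clock: 8.82
eef_pos: [580.3, -42.1, 127.1]
tcp_rot: [-3.142, -0.238, 1.632]
contact_force: [0.4, 0.5, 0.8]
opening: -0.001
grasp_force: 0.0
pos [581.1 -42.8 128. ] rot [ 3.14  -0.238  1.631] F [ 0.7  0.5 -0.6] clock 8.9167 open 0.0 tip [580.8 -37.6 106.6]
```

View pics/c5.png

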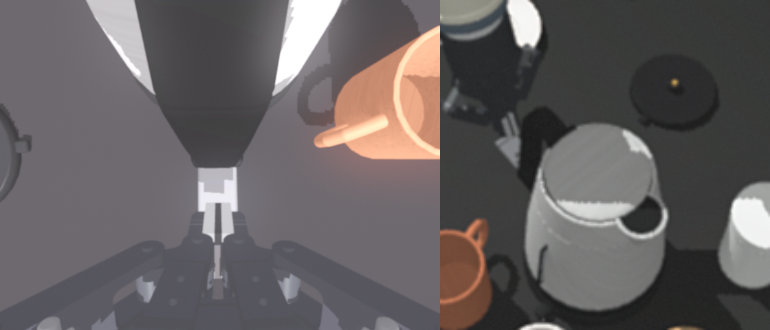

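The fingertips at (218,215) are centred on the paddle at (218,185), clear of the handle and of the mug at (380,110). The scene half shows the lid shut. Pressing down.

```bash
python3 -m inch '[[0,0,0,-0.09,0,0.39,1],[0,0,0,-0.09,0,0.39,1],[0,0,0,-0.05,0,0.2,1],[0,0,0,-0.03,0,0.12,1],[0,0,0,-0.03,0,0.12,1],[0,0,0,0,0,0,1]]'; python3 -m inch '[[0,0,0,-0.03,0,0.12,1],[0,0,0,0,0,0,1],[0,0,0,0,0,0,1]]';python3 go.py
```

```text
clock: 9.42
eef_pos: [579.7, -42.7, 94.5]
tcp_rot: [-3.14, -0.239, 1.63]
contact_force: [0.7, -0.3, -0.0]
opening: -0.002
grasp_force: 0.0
clock: 9.67
eef_pos: [580.2, -42.7, 92.2]
tcp_rot: [-3.142, -0.239, 1.63]
contact_force: [0.2, 0.3, -0.9]
opening: -0.0
grasp_force: 0.0
pos [580.2 -42.7  92.2] rot [-3.142 -0.239  1.63 ] F [ 0.2  0.3 -0.9] clock 9.6667 open -0.0 tip [579.9 -37.5  70.9]
```

```bash
python3 -m inch '[[0,0,0,-0.02,0,0.08,1],[0,0,0,0,0,0,1],[0,0,0,0,0,0,1]]'; python3 -m inch '[[0,0,0,-0.02,0,0.08,1],[0,0,0,0,0,0,1],[0,0,0,0,0,0,1]]'
```

```text
clock: 9.92
eef_pos: [580.2, -42.7, 90.2]
tcp_rot: [-3.142, -0.239, 1.63]
contact_force: [-0.1, -1.2, -0.4]
opening: -0.001
grasp_force: 0.0
clock: 10.17
eef_pos: [580.2, -42.7, 88.0]
tcp_rot: [-3.141, -0.239, 1.63]
contact_force: [-0.3, -0.3, -0.7]
opening: 0.0
grasp_force: 0.0
```

```bash
python3 -m inch '[[0,0,0,0.05,0,-0.4,1],[0,0,0,0,0,-1,1],[0,0,0,0,0,-1,1],[0,0,0,0,0,-1,1],[0,0,0,0,0,-1,1],[0,0,0,0,0,-1,1],[0,0,0,0,0,-1,1],[0,0,0,0,0,-1,1]]' >/dev/null;  python3 -m inch '[[0,0,0,-1,0,-1,1],[0,0,0,-1,0,-1,1],[0,0,0,-1,0,0,1],[0,0,0,0,0,0,1],[0,0,0,0,0,0,1]]'
python3 - <<'E'
from h import *
f=snap('wrist','w6'); snap('scene','s6'); t=snap('top','t6'); W=world(t); w=world(f)
for n,g,V in [('wrist',f,w),('top',t,W)]:
    m=(abs(V[...,0]-579.5)<9)&(g['pixels'].mean(-1)>60)&(V[...,2]>45)&(V[...,2]<100)&(abs(V[...,1]+32)<22)
    q=V[m]; print(n,len(q),np.polyfit(q[:,1],q[:,2],1) if len(q)>5 else '', 'z at -44:',np.median(q[abs(q[:,1]+44)<4,2]))
a=f['pixels'][:,:,::-1]; b=cv2.imread('pics/s6.png')[170:350,240:420]
cv2.imwrite('pics/c6.png',cv2.hconcat([cv2.resize(a,(440,330)),cv2.resize(b,(330,330))]))
E
```

```text
clock: 11.25
eef_pos: [587.5, -170.8, 299.5]
tcp_rot: [-3.142, -0.239, 1.628]
contact_force: [0.4, -0.2, 0.3]
opening: -0.004
grasp_force: 0.0
wrist 1028 [ 0.21522514 72.40869297] z at -44: 63.05596786825703
top 148 [ 0.24913124 74.26580262] z at -44: 62.70793401494052
```

View pics/c6.png

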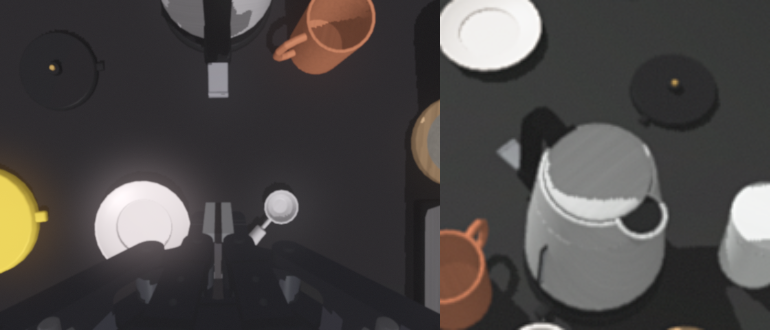

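The paddle at (218,80) now slopes down outwards by about 0.22 rad, and its pad has dropped from 82 to 63 mm, so it is on. The lid is shut, the kettle is upright, the other things have not moved, and the arm is clear.

```bash
python3 -c "
from rig import r
print(r.sign_off())"
```

```text
the job is handed in; nothing more can be done
None
```

The lid is shut and the switch is snapped on, with the kettle still upright on its base and nothing round it moved; I handed the job in at about 11 s on the robot's clock, and the hand-in returned no verdict.

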